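Load the parts basket into the bench washer through its splash flap

TASK

Set the small aluminium parts basket gently down on the washer's infeed deck, between the yellow guides and just in front of the orange sprung flap, with its red-posted handle pointing away from the washer. Then push it by the handle post through the flap until it bears firmly on the sprung buffer hidden inside, which you must feel for because its depth differs each time; do not ram it. Leave the basket bearing on the buffer with the flap shut behind it, and leave everything else on the bench where it is.

Things in the scene. Friction and masses are not known exactly. Their poses are not given: they have to be found in the camera images.
- basket: Loose wash basket, 0.28 to 0.46 kg: open aluminium tray 90 long (its x) x 56 wide (its y) x 30 mm high, dark steel sprockets inside. Origin: centre of its underside; +x is its nose, z up; mass centre 10 to 20 mm behind the origin. From the rear wall a 10 mm square bar, 10 to 20 mm above the underside, runs back to an upright red post. The tray can be gripped across its width from above.
- basket_post (a point): Middle of the top of the basket's red handle post, 16 x 16 mm, which stands from 6 to 54 mm above the tray's underside, 175 mm behind the tray's origin (its x = -175, y = 0). Axes as the basket's.
- infeed: Fixed infeed of the washer. Origin on the bench (z = 0) under the middle of the shut flap; +x points into the washer, z up. Steel deck with its top 40 mm above the bench, from x = -140 mm on, runs on as the tunnel floor. Yellow guides 8 mm high beside it, 66 mm apart (y = +/-33 mm), narrow to 62 mm past the flap.
- deck_spot (a point): Point on the deck's top where the basket's origin goes first, basket +x along the infeed's +x: infeed x = -62, y = 0, z = 40 mm. A tray set here has its nose 17 mm short of the flap.
- washer: Fixed blue washer cabinet, same origin and axes as the infeed. Its mouth frame reaches from x = -6 to +60 mm, top 118 mm above the bench, opening 60 mm high over the deck; behind it the cabinet, about 160 mm high and 240 mm wide, to x = 280 mm, with a hose stub on top to 210 mm.
- buffer_zone (a point): Point on the tunnel floor at infeed x = +125, y = 0, out of sight. A rubber buffer stops the basket with the basket's origin within 20 mm of this along x, different each time. It gives 1 mm per 2 N (14 mm at most), damped 70 N per m/s. Press it with over 4 N for 0.2 s, never over 18 N; sliding friction comes on top. Let go slowly: it pushes the basket back a few mm and stays in touch.
- flap (a joint): Angle of the orange flap, rad: 0 hanging shut, grows as it swings into the washer (to 1.45). 66 mm wide, 52 mm long, hinged 55 mm above the deck at infeed x = 0, sprung shut; the basket opens it with 1 to 4 N. A notch 30 x 30 mm in its lower edge lets it close over the handle bar once the tray's rear is over 46 mm past it.
- spray_can: Loose bystander: spray can, 56 mm across, 190 mm high, green label. Origin: centre of its base.
- oil_bottle: Loose bystander: grey oil bottle, 70 mm across, 210 mm high. Origin: centre of its base.
- grease_tub: Loose bystander: tub with green cap, 70 mm across, 60 mm high. Origin: centre of its base.
- parts_cup: Loose bystander: white open cup, 80 mm across, 50 mm high. Origin: centre of its base.
- wrench: Loose bystander: steel wrench lying on the bench. Origin: underside of its middle.
- screwdriver: Loose bystander: screwdriver with red handle lying on the bench. Origin: underside of its middle.
- sprocket: Loose bystander: dark steel ring, 80 mm across, 8 mm thick, lying flat. Origin: centre of its underside.
There are look-alikes about, which are no part of the job. What is shaped like the basket but purple is not meant.

How it is judged:
On the way, in this order (a step that is already met when the one before it is completed fails the run):
1. the basket has been set on the deck between the guides, upright, nose towards the flap and still in front of it (x of basket in the frame of infeed between -0.105 and -0.044 m and y of basket in the frame of infeed between -0.008 and 0.008 m and z of basket in the frame of infeed between 0.036 and 0.044 m and angle between the x axis of basket and the x axis of infeed, either way round below 0.2 rad and angle between basket's own z axis and vertical below 0.1 rad and contact force between basket and infeed above 0.5 N), for 0.2 s.
2. the basket is inside and presses on the hidden buffer with over 4 N (x of basket in the frame of infeed above 0.095 m and contact force between basket and washer above 4 N), for 0.2 s.
At the end, for the whole second after the job is handed in: The basket stands upright (within 0.1 rad) on the tunnel floor, its origin more than 95 mm past the flap and within 8 mm of the middle, still bearing on the hidden buffer (over 0.15 N), at rest (under 10 mm/s), and the flap has closed behind it (under 0.1 rad) (value of joint flap below 0.1 rad and x of basket in the frame of infeed above 0.095 m and y of basket in the frame of infeed between -0.008 and 0.008 m and z of basket in the frame of infeed below 0.045 m and angle between basket's own z axis and vertical below 0.1 rad and contact force between basket and washer above 0.15 N and linear speed of basket below 0.01 m/s); the robot touches nothing.
It fails at once if the basket presses on the buffer or cabinet with over 18 N (contact force between basket and washer above 18 N).
It fails at once if the basket is slammed or pressed on the infeed with over 60 N (contact force between basket and infeed above 60 N).
It fails at once if a bystander on the bench is moved over 25 mm (distance of any of spray_can, oil_bottle, grease_tub, parts_cup, wrench, screwdriver, sprocket from where it was at the start of the episode above 0.025 m).
It also fails if it takes over 66 s, if anything falls off the work surface, if the arm or the gripper's body presses on something with over 40 N, if the wrist force passes 120 N, or if a joint passes its speed limit or range.

ROBOT

A 6-joint arm with a two-finger parallel gripper is mounted at the origin on the work surface. World frame = base frame: x ahead of the robot, y to its left, z up, the work surface at z = 0. Lengths are in m, angles in rad, forces in N, time in s.
With the tool pointing down it reaches from about 0.35 to 0.975 m from the base axis. Payload 17.4 kg.
Tool frame: the origin (TCP) lies between the finger pads; the fingertips stand r.tip_extent ahead of it and the grasp point (between the pads) lies 3 mm ahead of it (r.tip_extent is the distance from the TCP to the fingertips, in m); z points along the fingers, y is the line along which they close (so a half turn about z gives the same grasp; the last joint's range is limited). The gripper opens to 85 mm and grips with 20 to 120 N. Pads are 22 mm wide; open, the fingers measure 114 mm over their backs; the gripper's body (76 mm by 85 mm) begins 54 mm behind the grasp point. The pads swing forward as they close: fully open they stand 13 mm farther back than shut.
Start: joints at [1.183, 0.116, 1.442, -0, 1.584, -0.038], TCP at [0.231, 0.634, 0.226] pointing down, gripper open.
Joint ranges: [-2.83, 2.83], [-0.83, 2.19], [0.07, 2.5], [-1.14, 4.28], [0.01, 3], [-2.97, 2.97]. Speed limits (rad/s): [1.89, 1.89, 2.22, 3.14, 3.14, 3.14].

INTERFACE

Orientations are given as a unit quaternion [w, x, y, z].
In Python, from cell import r gives the robot as it stands.
- The arm moves only by the shell command python3 -m inch 'ROWS' [OPENING]. ROWS is JSON, a list that holds one entry, the list of rows, each a list of 6 numbers: the shift along the tool's x, y, z in m, then the turn, a rotation vector about the tool's x, y, z in degrees. In form: [[[x, y, z, rx, ry, rz], ...]]. A call has 1 to 12 rows; each row is the pose to reach, as a shift and turn from the pose commanded when the call began, along the tool's axes at that moment; what a row does not reach only later rows make up. A row lasts 1/8 s, in which the tool goes at most 62.5 mm and 10.7 degrees, less where a joint would pass 70% of its speed; a pose out of reach is approached as far as the arm can. A call with a gripper value outside its range is refused whole. OPENING is the closure, from -1 (fully open) to 1 (shut), set as the call begins (- or left out, the last holds). The fingers move at their own pace and stop on an object; the grip force is fixed at half the most. Time passes only in rows, so rows that repeat a pose let the fingers close. It gives the time, the measured TCP pose, the force, the opening and the grip force at its end, in the units of the state.
- r.observe(): the state, without advancing time (a new reading comes with each control period).
- r.capture(name): name is "side" or "top"; returns a dict with "pixels" (400x640x3 uint8, blue, green, red), "fx", "fy", "cx", "cy" (pixels), "cam_to_world" (4x4, takes a point from camera to world coordinates). Camera axes: x right, y down, z forward; pixel columns grow to the right and rows downward; lengths in m; the calibration is good to about 2 mm. A picture is of the moment at which its call begins. There is no depth.
- r.job_done(): hands the job in; it is judged then, once.
Trained networks look in the newest picture that a camera, given by its name, has taken for a name from the list of things; names that differ only in an ending like _2 or _b are one class to them, and where a whole thing is asked for, a point or a joint stands for the part that bears it (a point fixed in the world has none). Each returns a list of dicts, best first, with "score" (0 to 1); they miss things now and then, are a little off and sometimes report something else, mostly with a low value. They report only what shows in the picture. A call takes as long as a camera call. They do not tell look-alikes from the thing itself.
- r.spot_in(query, camera): "box" ([centre column, centre row, width, height] in pixels, round what is visible of it).
The state is a dict: "time_s": time; "q": joint angles; "qd": joint speeds; "joint_torque": joint torques, N m; "tool_pos": TCP position; "ee_rot": TCP orientation; "force": force on the tool from outside, world axes, zero at the start; "wrist_torque": the same for the moment, N m; "opening": finger opening in m; "finger_force": force on a finger pad.
Only numpy, scipy, OpenCV 4.12 (cv2) and the standard library are available. Lean on these libraries where they do the work, as an engineer would, in place of code of your own. Each camera call takes 0.05 s, during which the arm holds its last target. There are 200 camera calls.

## Working session

There is one attempt and no reset: what is moved stays moved. The work goes in short steps, Python scripts to look and compute and a shell command to move; the robot and the scene stay as the last step left them, time stands still between calls to the robot, and variables do not carry over. Pictures are saved under pics/ and viewed, at most 10 in all, crops included, and the job is handed in when it is done.

```bash
mkdir -p pics; ls; python3 - <<'E'
from cell import r
import cv2,numpy as np
o=r.observe();print(o,r.tip_extent)
for c in("side","top"):
    d=r.capture(c);cv2.imwrite(f"pics/{c}0.png",d["pixels"]);print(c,d["fx"],d["fy"],d["cx"],d["cy"],np.round(d["cam_to_world"],4).tolist())
    for q in("basket","basket_post","infeed","flap","washer","spray_can","oil_bottle","grease_tub","parts_cup"):
        print(q,[(round(x["score"],2),np.round(x["box"],1).tolist()) for x in r.spot_in(q,c)[:3]])
E
```

```text
pics
{'time_s': 0.0, 'q': array([ 1.18319265e+00,  1.16500848e-01,  1.44228210e+00,  9.19750611e-06,
        1.58397446e+00, -3.78128289e-02]), 'qd': array([ 0.00107893, -0.00031286, -0.00181337, -0.0008637 , -0.00061817,
       -0.00051117]), 'joint_torque': array([-2.60054920e-03, -7.32015324e+01, -6.32483411e+01, -2.31614331e-04,
        6.60697275e-03, -9.04250055e-05]), 'tool_pos': array([0.23126402, 0.63394021, 0.22534169]), 'ee_rot': array([-1.27439809e-04,  1.74005069e-01,  9.84744584e-01, -5.68284220e-04]), 'force': array([ 0.11997566,  0.25502594, -0.07446583]), 'wrist_torque': array([ 0.03366424, -0.05551618,  0.01038361]), 'finger_force': 0.0, 'opening': 0.0855154370029886} 0.022
side 496.4616269641556 496.4616269641556 318.5223529504439 194.93937346795494 [[0.6866, -0.4449, 0.575, -0.3647], [-0.7267, -0.4448, 0.5236, -0.7942], [0.0228, -0.7773, -0.6287, 1.0382], [0.0, 0.0, 0.0, 1.0]]
basket [(0.65, [172.8, 192.7, 50.3, 40.0]), (0.62, [230.7, 169.8, 54.0, 44.7]), (0.46, [324.8, 205.1, 36.3, 39.7])]
basket_post [(0.97, [233.6, 168.2, 54.3, 41.4]), (0.8, [172.4, 194.8, 49.6
[... 437 characters left out ...]
029, 0.0024], [0.0315, -0.1181, -0.9925, 1.1301], [0.0, 0.0, 0.0, 1.0]]
basket [(0.92, [178.9, 207.0, 78.3, 19.2]), (0.7, [171.5, 279.1, 79.2, 22.9])]
basket_post [(0.96, [176.8, 204.9, 81.9, 21.8]), (0.87, [170.5, 279.4, 80.4, 24.8]), (0.51, [337.4, 117.8, 28.5, 13.1])]
infeed [(0.65, [312.0, 183.7, 53.8, 37.7]), (0.2, [463.9, 145.3, 42.6, 33.0])]
flap []
washer [(0.89, [389.5, 191.1, 123.6, 93.8]), (0.24, [232.1, 136.2, 25.4, 26.1])]
spray_can [(0.92, [466.4, 145.8, 43.5, 32.3])]
oil_bottle [(0.95, [474.5, 208.7, 45.0, 28.4])]
grease_tub [(0.62, [273.1, 116.2, 23.3, 25.1]), (0.17, [463.6, 144.2, 42.1, 30.4])]
parts_cup [(0.66, [176.3, 203.8, 82.6, 23.2]), (0.6, [194.0, 123.7, 24.8, 29.4])]
```

View pics/side0.png

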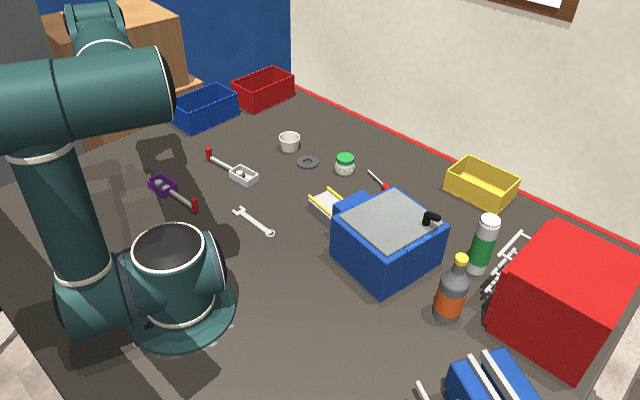

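View pics/top0.png

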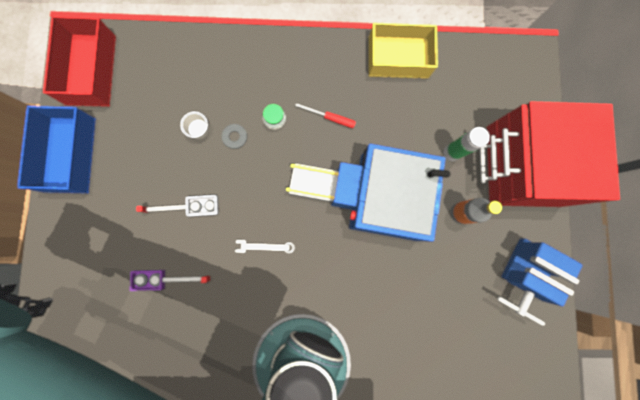

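```bash
python3 - <<'E'
import cv2,numpy as np
a=cv2.imread("pics/top0.png")[180:310,110:270];b=cv2.imread("pics/top0.png")[150:230,270:400]
s=cv2.imread("pics/side0.png")[130:240,130:360]
f=lambda i,w,h:cv2.resize(i,(w,h),interpolation=cv2.INTER_CUBIC)
t=np.hstack([f(a,370,300),f(b,430,300)])
cv2.imwrite("pics/crop0.png",np.vstack([t,f(s,800,300)]))
E
```

```text
(no output)
```

View pics/crop0.png

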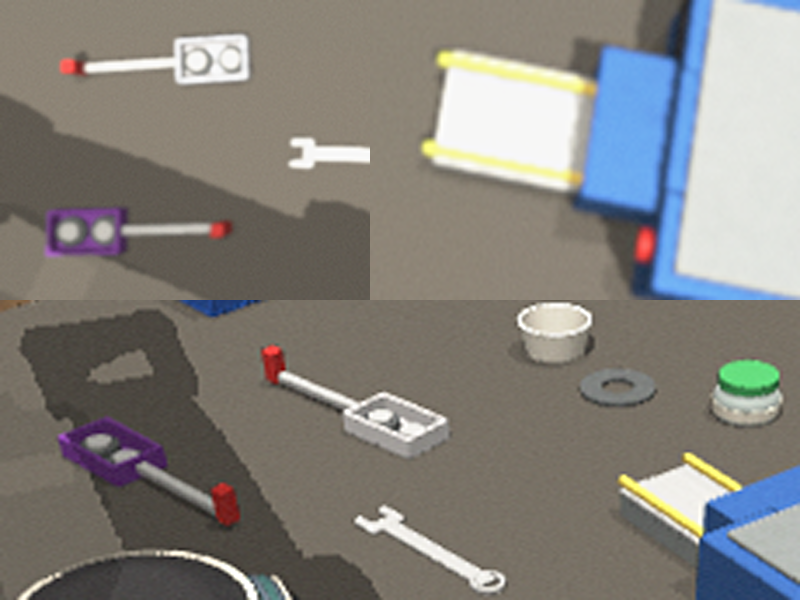

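The candidates are the aluminium basket, with its tray at top (202,206) and post at (141,209), and the purple one, with its tray at top (147,280) and post at (206,279). The task means the aluminium one, and the crop confirms it is unpainted with a red post. The infeed's yellow guides are at top (290–337, 165–200), and the blue washer is to their right.

```bash
cat > h.py <<'E'
import cv2,numpy as np
from scipy.optimize import minimize
from cell import r
def snap(c,name=None):
    d=r.capture(c)
    if name: cv2.imwrite(f"pics/{name}.png",d["pixels"])
    return d
def proj(d,P):
    T=np.linalg.inv(d["cam_to_world"]);p=np.asarray(P)@T[:3,:3].T+T[:3,3]
    return np.c_[d["fx"]*p[:,0]/p[:,2]+d["cx"],d["fy"]*p[:,1]/p[:,2]+d["cy"]]
def ray(d,uv):
    T=np.asarray(d["cam_to_world"]);uv=np.atleast_2d(uv)
    v=np.c_[(uv[:,0]-d["cx"])/d["fx"],(uv[:,1]-d["cy"])/d["fy"],np.ones(len(uv))]@T[:3,:3].T
    return T[:3,3],v
def onz(d,uv,z):
    o,v=ray(d,uv);return o+v*((z-o[2])/v[:,2])[:,None]
def tri(d1,u1,d2,u2):
    (a,v),(b,w)=ray(d1,u1),ray(d2,u2)
    s=np.linalg.lstsq(np.c_[v[0],-w[0]],b-a,rcond=None)[0]
    p,q=a+s[0]*v[0],b+s[1]*w[0];return (p+q)/2,np.linalg.norm(p-q)
def box(x0,x1,y0,y1,z0,z1): return np.array([[x,y,z] for x in(x0,x1) for y in(y0,y1) for z in(z0,z1)])
BASKET=[box(-.045,.045,-.028,.028,0,.03),box(-.167,-.045,-.005,.005,.01,.02),box(-.183,-.167,-.008,.008,.006,.054)]
def place(B,p):
    x,y,z,a=p;R=np.array([[np.cos(a),-np.sin(a),0],[np.sin(a),np.cos(a),0],[0,0,1]]);return B@R.T+[x,y,z]
def sil(d,boxes,p,S=4):
    m=np.zeros((400*S,640*S),np.uint8)
    for B in boxes:
        q=(proj(d,place(B,p))+.5)*S
        cv2.fillConvexPoly(m,cv2.convexHull(np.round(q*16).astype(np.int32)),255,shift=4)
    return cv2.resize(m,(640,400),interpolation=cv2.INTER_AREA)/255.
def fit(ds,ms,boxes,p0,free=(0,1,2,3)):
    p0=np.array(p0,float);free=list(free);sc=np.array([.01,.01,.01,.05])[free]
    def f(v):
        p=p0.copy();p[free]+=v*sc
        return sum(np.abs(sil(d,boxes,p)-m).sum() for d,m in zip(ds,ms))
    s=np.vstack([np.zeros(len(free)),np.eye(len(free))])
    for _ in range(2):
        R=minimize(f,s[0],method="Nelder-Mead",options=dict(initial_simplex=s,xatol=.01,fatol=.1));s=R.x+np.vstack([np.zeros(len(free)),-.4*np.eye(len(free))])
    p=p0.copy();p[free]+=R.x*sc;return p,R.fun
def bmask(d,u0,u1,v0,v1):
    im=d["pixels"].astype(int);m=np.zeros((400,640),np.uint8);c=im[v0:v1,u0:u1]
    bg=np.median(c.reshape(-1,3),0);e=c-bg
    m[v0:v1,u0:u1]=((e.mean(2)>22)|(c[:,:,2]-c[:,:,1]>45))*255
    k,_=cv2.findContours(m,cv2.RETR_EXTERNAL,cv2.CHAIN_APPROX_NONE);o=np.zeros_like(m)
    for q in k:
        if cv2.contourArea(q)>8: cv2.drawContours(o,[q],-1,255,-1)
    return o/255.
E
python3 - <<'E'
from h import *
t,s=snap("top"),snap("side")
mt=bmask(t,130,226,190,222);ms=bmask(s,200,264,143,190)
print(mt.sum(),ms.sum())
g=onz(t,[202,206],.03)[0];h=onz(t,[141,209],.054)[0];a=np.arctan2(*(g-h)[1::-1]);print(g,h,a)
for fr in((0,1,2,3),(0,1,3)):print(fit([t,s],[mt,ms],BASKET,[g[0],g[1],0,a],fr))
print(fit([t],[mt],BASKET,[g[0],g[1],0,a],(0,1,3)))
# infeed yellow
def yel(d,u0,u1,v0,v1):
    c=d["pixels"].astype(int);m=(np.minimum(c[:,:,1],c[:,:,2])-c[:,:,0]>50);o=np.zeros_like(m);o[v0:v1,u0:u1]=m[v0:v1,u0:u1];return o
for d,w in((t,(280,345,155,210)),(s,(300,350,180,235))):
    n,l,st,_=cv2.connectedComponentsWithStats(yel(d,*w).astype(np.uint8))
    for i in range(1,n):
        if st[i,4]<10: continue
        v,u=np.nonzero(l==i);P=onz(d,np.c_[u,v],.048)
        L=cv2.fitLine(P[:,:2].astype(np.float32),cv2.DIST_L2,0,.001,.001).ravel();k=(P[:,:2]-L[2:])@L[:2]
        print(st[i].tolist(),"line",L.round(4),"ends",(L[2:]+k.min()*L[:2]).round(4),(L[2:]+k.max()*L[:2]).round(4),'ang',np.degrees(np.arctan2(L[1],L[0])))
E
```

```text
932.0 630.0
[0.46644205 0.3120383  0.03      ] [0.45172337 0.48283292 0.054     ] -1.4848310771309932
(array([ 0.47055325,  0.31966941, -0.00243405, -1.4840362 ]), np.float64(163.58823529411762))
(array([ 0.46976879,  0.3182312 ,  0.        , -1.48468583]), np.float64(173.5921568627451))
(array([ 0.47038844,  0.31911964,  0.        , -1.48351945]), np.float64(109.4627450980392))
[290, 163, 48, 12, 140] line [ 0.1628  0.9867  0.5853 -0.0191] ends [ 0.5727 -0.0955] [0.5965 0.0489] ang 80.631134
[285, 187, 49, 12, 111] line [ 0.1555  0.9878  0.512  -0.0069] ends [ 0.4998 -0.0839] [0.5227 0.0614] ang 81.05465
[326, 186, 17, 14, 74] line [0.1674 0.9859 0.5843 0.0037] ends [ 0.5779 -0.0338] [0.591  0.0432] ang 80.36537
[308, 194, 24, 23, 109] line [ 0.1771  0.9842  0.5076 -0.0039] ends [ 0.4964 -0.066 ] [0.5187 0.0577] ang 79.79889
```

```bash
cat >> h.py <<'E'
from scipy.spatial.transform import Rotation as Ro
def rel(p,yaw_y):
    """row to reach TCP p, tool down, tool y at world angle yaw_y(rad)"""
    o=r.observe();q=o["ee_rot"];C=Ro.from_quat([q[1],q[2],q[3],q[0]])
    y=np.array([np.cos(yaw_y),np.sin(yaw_y),0]);z=np.array([0,0,-1.]);x=np.cross(y,z)
    D=Ro.from_matrix(np.c_[x,y,z])
    print("row",C.inv().apply(np.array(p)-o["tool_pos"]).round(4).tolist(),(C.inv()*D).as_rotvec(degrees=True).round(2).tolist(),"at",o["tool_pos"].round(4),"F",o["force"].round(1),"t",o["time_s"])
E
python3 - <<'E'
from h import *
t,s=snap("top"),snap("side")
def yel(d,u0,u1,v0,v1):
    c=d["pixels"].astype(int);m=(np.minimum(c[:,:,1],c[:,:,2])-c[:,:,0]>50);o=np.zeros(m.shape);o[v0:v1,u0:u1]=m[v0:v1,u0:u1];return o
mt=yel(t,280,345,155,210);G=[box(-.14,-.006,-.041,-.033,.04,.048),box(-.14,-.006,.033,.041,.04,.048)]
for fr in((0,1,3),):
  p,f=fit([t],[mt],G,[.5375,-.082,0,np.radians(-99.2)],fr);print("infeed",p.round(4),np.degrees(p[3]),f)
# triangulate: post red centroid top/side
def red(d,u0,u1,v0,v1):
    c=d["pixels"].astype(int)[v0:v1,u0:u1];v,u=np.nonzero(c[:,:,2]-c[:,:,1]>50);return [u.mean()+u0,v.mean()+v0]
print("post",tri(t,red(t,130,152,198,220),s,red(s,200,220,140,165)))
# blue frame front edge from top
p_=lambda x,y,z:proj(t,place(np.array([[x,y,z]]),p))[0].round(1)
print("frame front px",p_(-.006,-.03,.118),p_(-.006,.03,.118),"end",p_(-.14,0,.04))
b=[.4703,.3188,-1.4838];c,sn=np.cos(b[2]),np.sin(b[2])
for z in(.13,.035):rel([b[0]-.015*c,b[1]-.015*sn,z],b[2]+np.pi/2)
E
```

```text
infeed [ 0.5381 -0.0844  0.     -1.7286] -99.04131397908 121.16470588235296
post (array([0.45622056, 0.49734813, 0.02586507]), np.float64(0.0014622100852019733))
frame front px [331.4 191. ] [335.  170.5] end [288. 177.]
row [-0.3262, -0.2007, 0.0961] [-0.0, 0.0, 64.97] at [0.2314 0.6341 0.2261] F [-0.1  0.3  0.7] t 1.2
row [-0.3262, -0.2007, 0.1911] [-0.0, 0.0, 64.97] at [0.2314 0.6341 0.2261] F [-0.1  0.3  0.7] t 1.2
```

```bash
python3 -m inch '[[[-0.04,-0.025,0.01,0,0,8],[-0.08,-0.05,0.02,0,0,16],[-0.12,-0.075,0.03,0,0,24],[-0.165,-0.1,0.045,0,0,33],[-0.21,-0.13,0.06,0,0,42],[-0.255,-0.16,0.075,0,0,51],[-0.295,-0.185,0.09,0,0,59],[-0.3262,-0.2007,0.096,0,0,65],[-0.3262,-0.2007,0.096,0,0,65],[-0.3262,-0.2007,0.096,0,0,65]]]' -1; python3 - <<'E'
from h import *
snap("side","s1");t=snap("top","t1")
b=[.4703,.3188,-1.4838];c,sn=np.cos(b[2]),np.sin(b[2])
rel([b[0]-.015*c,b[1]-.015*sn,.035],b[2]+np.pi/2)
cv2.imwrite("pics/c1.png",np.hstack([cv2.resize(cv2.imread("pics/s1.png")[80:240,150:310],(400,400)),cv2.resize(cv2.imread("pics/t1.png")[150:260,130:240],(400,400))]))
E
```

```text
time_s: 2.45
tool_pos: [0.4689, 0.3341, 0.1303]
ee_rot: [-0.0, 0.676, 0.737, 0.0]
force: [0.6, 0.2, -0.6]
opening: 0.0855
finger_force: 0.0
row [-0.0008, 0.0003, 0.0955] [0.02, -0.02, 0.07] at [0.4686 0.3345 0.1305] F [-0.8  0.4  0.3] t 2.55
```

View pics/c1.png

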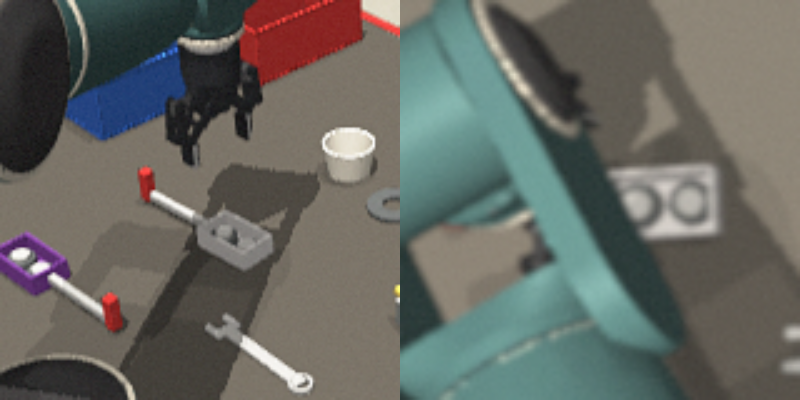

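The open fingers stand above the tray (side, about 235,190), one on each side of it, and nothing else is near. I'll lower and grip.

```bash
python3 -m inch '[[[0,0,0.03,0,0,0],[0,0,0.055,0,0,0],[0,0,0.075,0,0,0],[0,0,0.088,0,0,0],[0,0,0.095,0,0,0],[0,0,0.095,0,0,0]]]' -1 && python3 -m inch '[[[0,0,0,0,0,0],[0,0,0,0,0,0],[0,0,0,0,0,0],[0,0,0,0,0,0],[0,0,0,0,0,0],[0,0,0,0,0,0]]]' 1
```

```text
time_s: 3.3
tool_pos: [0.469, 0.3339, 0.0351]
ee_rot: [0.0, 0.676, 0.737, -0.0]
force: [-0.4, -0.6, -0.3]
opening: 0.085
finger_force: 0.0
time_s: 4.05
tool_pos: [0.469, 0.3338, 0.0351]
ee_rot: [-0.0, 0.676, 0.737, 0.0]
force: [0.3, 0.7, 0.7]
opening: -0.0002
finger_force: 0.0
```

```bash
python3 - <<'E'
from h import *
snap("side","s2");t=snap("top","t2")
cv2.imwrite("pics/c2.png",np.hstack([cv2.resize(cv2.imread("pics/s2.png")[110:230,170:290],(400,400),interpolation=2),cv2.resize(cv2.imread("pics/t2.png")[150:260,130:240],(400,400))]))
E
```

```text
(no output)
```

View pics/c2.png

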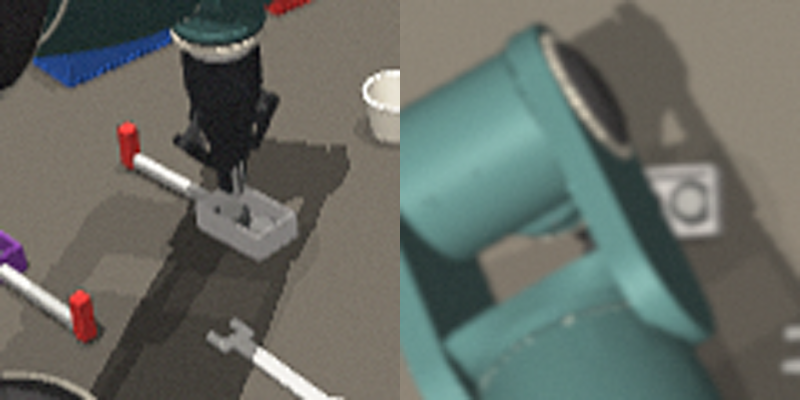

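```bash
python3 - <<'E'
from h import *
s=snap("side");t=snap("top");K=8
o=r.observe();print(o["tool_pos"],o["opening"],o["force"],o["finger_force"])
def show(d,u0,v0,w,h):
    im=cv2.resize(d["pixels"][v0:v0+h,u0:u0+w],(w*K,h*K),interpolation=2)
    def pt(P):return [tuple(int(x) for x in ((q+.5-[u0,v0])*K)) for q in proj(d,P)]
    for B in BASKET:
        q=pt(place(B,[.4703,.3188,0,-1.4838]))
        for i,j in((0,1),(0,2),(0,4),(1,3),(1,5),(2,3),(2,6),(3,7),(4,5),(4,6),(5,7),(6,7)):cv2.line(im,q[i],q[j],(0,255,0),1)
    a,b=pt([o["tool_pos"],o["tool_pos"]-[0,0,.022]]);cv2.line(im,a,b,(0,0,255),2)
    return im
cv2.imwrite("pics/c3.png",np.hstack([show(s,200,150,62,45),np.zeros((360,4,3),np.uint8)])); cv2.imwrite("pics/c3.png",np.vstack([show(s,200,145,96,46)[:,:768],show(t,130,190,96,29)]))
E
```

```text
[0.46896568 0.33379517 0.03507118] 0.00016024465240102457 [0.00460364 0.27560849 0.26472539] 0.0
```

View pics/c3.png

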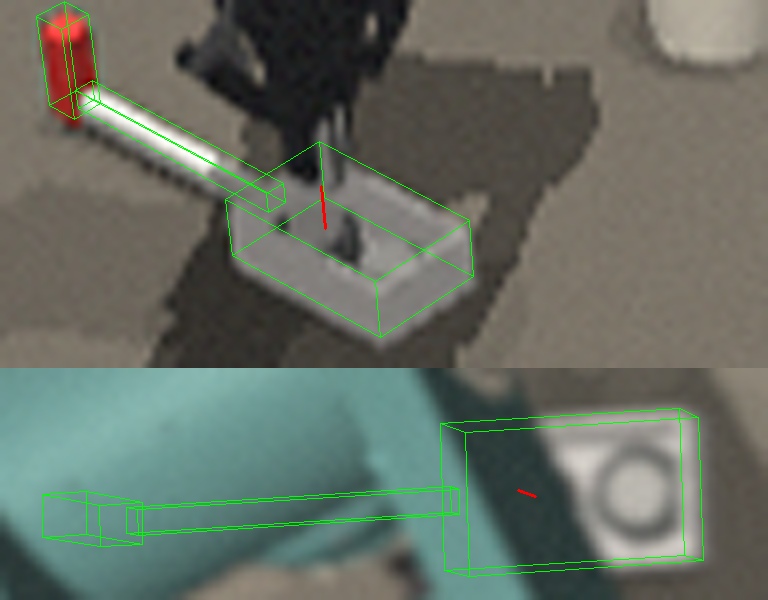

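The tray fits the model outline and hasn't moved. The fingers shut just above the rim, so the open tips stand higher than I assumed. I'll lift, open and go deeper.

```bash
python3 -m inch '[[[0,0,-0.02,0,0,0],[0,0,-0.05,0,0,0],[0,0,-0.06,0,0,0]]]' 1; python3 -m inch '[[[0,0,0,0,0,0],[0,0,0,0,0,0],[0,0,0,0,0,0],[0,0,0,0,0,0],[0,0,0.02,0,0,0],[0,0,0.04,0,0,0],[0,0,0.06,0,0,0],[0,0,0.066,0,0,0],[0,0,0.071,0,0,0],[0,0,0.071,0,0,0]]]' -1;  python3 -m inch '[[[0,0,0,0,0,0],[0,0,0,0,0,0],[0,0,0,0,0,0]]]' 0.3
```

```text
time_s: 4.62
tool_pos: [0.4698, 0.3343, 0.0982]
ee_rot: [0.0, 0.676, 0.737, 0.002]
force: [0.0, 0.5, 0.2]
opening: 0.0002
finger_force: 0.0
time_s: 5.88
tool_pos: [0.4691, 0.3338, 0.0242]
ee_rot: [0.0, 0.676, 0.737, 0.0]
force: [0.0, 0.4, 0.0]
opening: 0.0852
finger_force: 0.0
time_s: 6.25
tool_pos: [0.4691, 0.3339, 0.0244]
ee_rot: [0.0, 0.676, 0.737, 0.0]
force: [-0.5, 0.2, -0.2]
opening: 0.0324
finger_force: 0.0
```

```bash
python3 - <<'E'
from h import *
s=snap("side");t=snap("top");K=8
o=r.observe()
def show(d,u0,v0,w,h):
    im=cv2.resize(d["pixels"][v0:v0+h,u0:u0+w],(w*K,h*K),interpolation=2)
    def pt(P):return [tuple(int(x) for x in ((q+.5-[u0,v0])*K)) for q in proj(d,P)]
    a,b=pt([o["tool_pos"],o["tool_pos"]-[0,0,.022]]);cv2.line(im,a,b,(0,0,255),2)
    return im
cv2.imwrite("pics/c4.png",show(s,200,130,96,66))
E
```

```text
(no output)
```

View pics/c4.png

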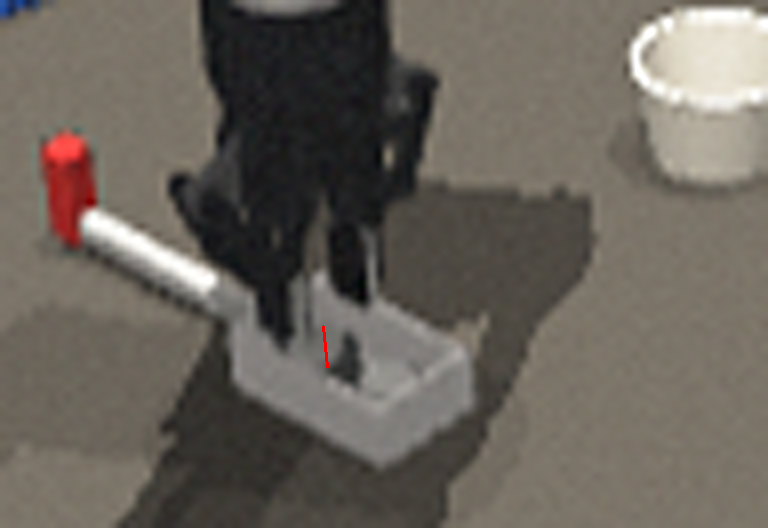

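The half-open tips end at about TCP height, next to the red TCP mark at crop (322,325), rather than 22 mm below it. So the fully open tips passed above the 30 mm rim. I'll go down open in small steps and watch the force.

```bash
python3 -m inch '[[[0,0,-0.02,0,0,0],[0,0,-0.05,0,0,0],[0,0,-0.05,0,0,0]]]' 0.3; python3 -m inch '[[[0,0,0,0,0,0],[0,0,0,0,0,0],[0,0,0,0,0,0],[0,0,0.03,0,0,0],[0,0,0.05,0,0,0],[0,0,0.053,0,0,0],[0,0,0.056,0,0,0],[0,0,0.056,0,0,0]]]' -1; python3 -m inch '[[[0,0,0.0015,0,0,0],[0,0,0.003,0,0,0],[0,0,0.003,0,0,0]]]' -1
```

```text
time_s: 6.72
tool_pos: [0.4702, 0.3346, 0.0779]
ee_rot: [0.001, 0.676, 0.737, 0.002]
force: [0.4, 0.1, -0.0]
opening: 0.0297
finger_force: 0.0
time_s: 7.72
tool_pos: [0.4693, 0.3339, 0.0187]
ee_rot: [0.0, 0.676, 0.737, 0.0]
force: [-0.1, -0.5, 0.8]
opening: 0.0854
finger_force: 0.0
time_s: 8.1
tool_pos: [0.469, 0.3338, 0.0151]
ee_rot: [0.0, 0.676, 0.737, -0.0]
force: [0.8, 0.1, -0.2]
opening: 0.0852
finger_force: 0.0
```

```bash
python3 -m inch '[[[0,0,0,0,0,0],[0,0,0,0,0,0],[0,0,0,0,0,0],[0,0,0,0,0,0]]]' 0.1
```

```text
time_s: 8.6
tool_pos: [0.4691, 0.3339, 0.0158]
ee_rot: [0.0, 0.676, 0.737, 0.0]
force: [-3.3, -1.1, 6.4]
opening: 0.0537
finger_force: 63.6
```

```bash
python3 -m inch '[[[0,0,-0.005,0,0,0],[0,0,-0.015,0,0,0],[0,0,-0.04,0,0,0],[0,0,-0.07,0,0,0],[0,0,-0.085,0,0,0],[0,0,-0.085,0,0,0],[0,0,-0.085,0,0,0]]]' 0.3; python3 - <<'E'
from h import *
s=snap("side","s5")
o=r.observe();print(o["opening"],o["finger_force"],o["wrist_torque"])
ms=bmask(s,195,290,100,200);x,y,z=o["tool_pos"]
print(ms.sum(),fit([s],[ms],BASKET,[x+.0013,y-.015,z-.0155,-1.4838],(0,1,3)))
rel([.5507,-.0054,.105],np.radians(-9.04))
E
```

```text
time_s: 9.48
tool_pos: [0.4686, 0.3335, 0.0989]
ee_rot: [-0.0, 0.676, 0.737, -0.001]
force: [-0.5, 0.2, -3.4]
opening: 0.0536
finger_force: 63.9
0.053587641694755564 63.87612819671631 [ 0.02618992  0.0126509  -0.01650028]
872.0 (array([ 0.4703356 ,  0.3164734 ,  0.08323234, -1.50054967]), np.float64(1040.3450980392156))
row [-0.3447, 0.0526, -0.0061] [-0.09, 0.06, 14.0] at [0.4685 0.3335 0.0987] F [ 0.5  0.4 -3.1] t 9.525
```

```bash
python3 -m inch '[[[-0.02,0.003,-0.006,0,0,1],[-0.06,0.009,-0.006,0,0,2.5],[-0.105,0.016,-0.006,0,0,4],[-0.15,0.023,-0.006,0,0,6],[-0.195,0.03,-0.006,0,0,8],[-0.24,0.037,-0.006,0,0,10],[-0.285,0.043,-0.006,0,0,12],[-0.32,0.049,-0.006,0,0,13],[-0.338,0.052,-0.006,0,0,14],[-0.3447,0.0526,-0.006,0,0,14],[-0.3447,0.0526,-0.006,0,0,14],[-0.3447,0.0526,-0.006,0,0,14]]]' 0.3; python3 - <<'E'
from h import *
s=snap("side","s6");t=snap("top","t6")
rel([.5507,-.0054,.0575],np.radians(-9.04))
c=lambda d,u,v:cv2.resize(d["pixels"][v:v+96,u:u+96],(400,400),interpolation=2)
cv2.imwrite("pics/c6.png",np.hstack([c(s,260,130),c(t,250,140)]))
E
```

```text
time_s: 11.02
tool_pos: [0.551, -0.0043, 0.1061]
ee_rot: [-0.0, 0.76, 0.65, 0.0]
force: [0.1, 1.2, -3.2]
opening: 0.0539
finger_force: 63.9
row [-0.0011, -0.0002, 0.0487] [0.0, -0.01, 0.06] at [ 0.5511 -0.0043  0.1062] F [ 0.  -0.3 -2.6] t 11.125
```

View pics/c6.png

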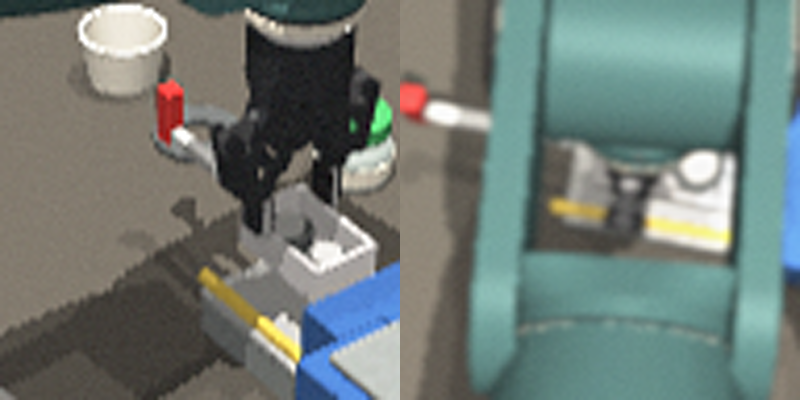

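The tray hangs level over the deck between the guides, with its nose towards the mouth and the post (top 253,164) pointing away. I'll check the lateral fit from the post before lowering.

```bash
python3 - <<'E'
from h import *
s=snap("side");t=snap("top")
def red(d,u0,u1,v0,v1):
    c=d["pixels"].astype(int)[v0:v1,u0:u1];v,u=np.nonzero(c[:,:,2]-c[:,:,1]>50);return np.array([u.mean()+u0,v.mean()+v0])
ut,us=red(t,240,262,155,175),red(s,294,310,145,168)
p,e=tri(t,ut,s,us);o=np.array([.5381,-.0844]);a=np.radians(-99.04);D=np.array([[np.cos(a),np.sin(a)],[-np.sin(a),np.cos(a)]])
print(p,e,"infeed xy",D@(p[:2]-o),"tcp",D@(r.observe()["tool_pos"][:2]-o))
# predicted centroid of post silhouette for nominal pose
n=np.r_[o+D.T@[-.065,0],.0903,a]
for d,u in((t,ut),(s,us)):
    m=sil(d,BASKET[2:],n);v_,u_=np.nonzero(m>.5);print("pred",u_.mean(),v_.mean(),"seen",u)
E
```

```text
[0.58190606 0.15253359 0.1188757 ] 0.0011849659587723938 infeed xy [-0.24087359  0.006034  ] tcp [-0.08093952  0.00033654]
pred 252.08695652173913 165.8695652173913 seen [252.36065574 163.72131148]
pred 299.04901960784315 156.2156862745098 seen [300.25       155.78947368]
```

```bash
python3 -m inch '[[[0,0,0.01,0,0,-1.5],[0,0,0.022,0,0,-1.5],[0,0,0.033,0,0,-1.5],[0,0,0.041,0,0,-1.5],[0,0,0.045,0,0,-1.5],[0,0,0.047,0,0,-1.5],[0,0,0.048,0,0,-1.5],[0,0,0.049,0,0,-1.5],[0,0,0.049,0,0,-1.5]]]' 0.3
```

```text
time_s: 12.35
tool_pos: [0.5513, -0.0051, 0.0572]
ee_rot: [0.0, 0.752, 0.659, 0.0]
force: [0.1, -0.2, -3.4]
opening: 0.0541
finger_force: 63.8
```

```bash
python3 -m inch '[[[0,0,0.0005,0,0,0],[0,0,0.001,0,0,0],[0,0,0.0015,0,0,0],[0,0,0.0015,0,0,0],[0,0,0.0015,0,0,0]]]' 0.3
```

```text
time_s: 12.98
tool_pos: [0.5512, -0.0051, 0.0558]
ee_rot: [0.0, 0.752, 0.659, 0.0]
force: [-1.8, 0.1, 1.3]
opening: 0.0537
finger_force: 64.4
```

```bash
python3 -m inch '[[[0,0,0,0,0,0],[0,0,0,0,0,0],[0,0,0,0,0,0],[0,0,0,0,0,0]]]' -1; python3 -m inch '[[[0,0,-0.03,0,0,0],[0,0,-0.07,0,0,0],[0,0,-0.1,0,0,0],[0,0,-0.12,0,0,0],[0,0,-0.12,0,0,0],[0,0,-0.12,0,0,0]]]' 1; python3 - <<'E'
from h import *
s=snap("side","s7");t=snap("top","t7")
def red(d,u0,u1,v0,v1):
    c=d["pixels"].astype(int)[v0:v1,u0:u1];v,u=np.nonzero(c[:,:,2]-c[:,:,1]>50);return np.array([u.mean()+u0,v.mean()+v0])
ut,us=red(t,240,275,150,190),red(s,285,318,150,190)
p,e=tri(t,ut,s,us);o=np.array([.5381,-.0844]);a=np.radians(-99.04);D=np.array([[np.cos(a),np.sin(a)],[-np.sin(a),np.cos(a)]])
print(ut,us,p,e,"infeed xy",D@(p[:2]-o))
rel([*(o+D.T@[-.27,0.0]),.17],np.radians(-9.04))
c=lambda d,u,v:cv2.resize(d["pixels"][v:v+96,u:u+96],(400,400),interpolation=2)
cv2.imwrite("pics/c7.png",np.hstack([c(s,270,140),c(t,250,140)]))
E
```

```text
time_s: 13.48
tool_pos: [0.5512, -0.0051, 0.0556]
ee_rot: [0.0, 0.752, 0.659, 0.0]
force: [-0.2, 0.2, 0.4]
opening: 0.0852
finger_force: 0.0
time_s: 14.22
tool_pos: [0.5508, -0.0051, 0.1741]
ee_rot: [-0.001, 0.752, 0.659, -0.001]
force: [1.0, 0.1, -0.8]
opening: -0.0001
finger_force: 0.0
[254.63793103 168.44827586] [299.32432432 168.93243243] [0.57816318 0.15291565 0.06774361] 0.0015275228661761303 infeed xy [-0.24066281  0.00227758]
row [0.1896, 0.0049, 0.0041] [-0.11, 0.01, 1.5] at [ 0.5508 -0.005   0.1742] F [ 0.2  0.1 -0.2] t 14.325
```

View pics/c7.png

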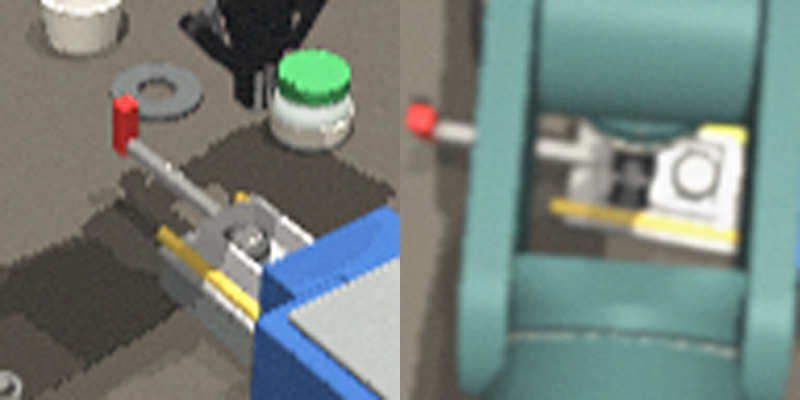

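The basket stands level on the deck between the guides, short of the flap, with its post at infeed (-241,+2) mm. Next I'll go behind the post with shut fingers and find the true tip height on the bench.

```bash
python3 -m inch '[[[0.02,0.001,0,0,0,0.5],[0.06,0.002,0,0,0,1],[0.1,0.003,0,0,0,1.5],[0.14,0.004,0,0,0,1.5],[0.175,0.006,0,0,0,1.5],[0.195,0.006,0,0,0,1.5],[0.2,0.006,0.02,0,0,1.5],[0.2,0.006,0.06,0,0,1.5],[0.2,0.006,0.1,0,0,1.5],[0.2,0.006,0.125,0,0,1.5],[0.2,0.006,0.137,0,0,1.5],[0.2,0.006,0.137,0,0,1.5]]]' 1;python3 -m inch '[[[0,0,0.003,0,0,0],[0,0,0.006,0,0,0],[0,0,0.009,0,0,0],[0,0,0.009,0,0,0]]]' 1
```

```text
time_s: 15.82
tool_pos: [0.583, 0.1917, 0.0377]
ee_rot: [-0.0, 0.761, 0.649, -0.001]
force: [-0.6, 0.2, 0.2]
opening: 0.0
finger_force: 0.0
time_s: 16.32
tool_pos: [0.5833, 0.1924, 0.0295]
ee_rot: [-0.0, 0.761, 0.649, -0.0]
force: [0.5, -0.9, 0.6]
opening: 0.0001
finger_force: 0.0
```

```bash
python3 -m inch '[[[0,0,0.002,0,0,0],[0,0,0.004,0,0,0],[0,0,0.006,0,0,0],[0,0,0.006,0,0,0]]]' 1;python3 -m inch '[[[0,0,0.001,0,0,0],[0,0,0.002,0,0,0],[0,0,0.002,0,0,0]]]' 1
```

```text
time_s: 16.82
tool_pos: [0.5833, 0.1924, 0.0234]
ee_rot: [-0.0, 0.761, 0.649, -0.0]
force: [0.4, 0.3, -0.6]
opening: -0.0001
finger_force: 0.0
time_s: 17.2
tool_pos: [0.5834, 0.1924, 0.0215]
ee_rot: [-0.0, 0.761, 0.649, -0.0]
force: [0.9, 1.0, 0.5]
opening: 0.0
finger_force: 0.0
```

```bash
python3 -m inch '[[[0,0,0.001,0,0,0],[0,0,0.002,0,0,0],[0,0,0.002,0,0,0]]]' 1;python3 -m inch '[[[0,0,0.001,0,0,0],[0,0,0.002,0,0,0],[0,0,0.002,0,0,0]]]' 1;
```

```text
time_s: 17.58
tool_pos: [0.5833, 0.1924, 0.0195]
ee_rot: [-0.0, 0.761, 0.649, -0.0]
force: [-0.9, -0.5, 0.2]
opening: 0.0004
finger_force: 0.0
time_s: 17.95
tool_pos: [0.5833, 0.1924, 0.0175]
ee_rot: [-0.0, 0.761, 0.649, -0.0]
force: [-0.6, -0.2, -0.3]
opening: -0.0003
finger_force: 0.0
```

```bash
python3 -m inch '[[[0,0,0.001,0,0,0],[0,0,0.002,0,0,0],[0,0,0.002,0,0,0]]]' 1
```

```text
time_s: 18.32
tool_pos: [0.5833, 0.1924, 0.0155]
ee_rot: [-0.0, 0.761, 0.649, -0.0]
force: [0.6, 0.2, -0.2]
opening: 0.0002
finger_force: 0.0
```

```bash
python3 -m inch '[[[0,0,0.0015,0,0,0],[0,0,0.003,0,0,0],[0,0,0.003,0,0,0]]]' 1;python3 -m inch '[[[0,0,0.001,0,0,0],[0,0,0.0025,0,0,0],[0,0,0.0025,0,0,0]]]' 1;
```

```text
time_s: 18.7
tool_pos: [0.5833, 0.1924, 0.0124]
ee_rot: [-0.0, 0.761, 0.649, -0.0]
force: [-0.0, -0.1, 0.0]
opening: -0.0002
finger_force: 0.0
time_s: 19.08
tool_pos: [0.5833, 0.1924, 0.0099]
ee_rot: [-0.0, 0.761, 0.649, -0.0]
force: [0.3, -0.3, -1.2]
opening: -0.0001
finger_force: 0.0
```

```bash
python3 -m inch '[[[0,0,0.001,0,0,0],[0,0,0.002,0,0,0],[0,0,0.002,0,0,0]]]' 1
```

```text
time_s: 19.45
tool_pos: [0.5833, 0.1924, 0.008]
ee_rot: [-0.0, 0.761, 0.649, -0.0]
force: [-0.3, 0.3, 0.1]
opening: 0.0001
finger_force: 0.0
```

Even at TCP z = 8 mm the tips don't touch, so they end about at the TCP. I'll push low on the post, at about z = 53 mm, with the tool tilted 8° so its body clears both the mouth frame and the post.

```bash
python3 -m inch '[[[0,0,-0.015,0,-3,0],[0,0,-0.035,0,-6,0],[0,0,-0.045,0,-8,0],[0,0,-0.045,0,-8,0],[0,0,-0.045,0,-8,0]]]' 1;python3 -m inch '[[[-0.004,0,0.0006,0,0,0],[-0.008,0,0.0011,0,0,0],[-0.012,0,0.0017,0,0,0],[-0.016,0,0.0022,0,0,0],[-0.02,0,0.0028,0,0,0],[-0.023,0,0.0032,0,0,0],[-0.026,0,0.0037,0,0,0],[-0.03,0,0.0042,0,0,0],[-0.03,0,0.0042,0,0,0]]]' 1; python3 - <<'E'
from h import *
s=snap("side");t=snap("top")
def red(d,u0,u1,v0,v1):
    c=d["pixels"].astype(int)[v0:v1,u0:u1];v,u=np.nonzero(c[:,:,2]-c[:,:,1]>50);return len(u),np.array([u.mean()+u0,v.mean()+v0])
print(red(s,285,325,150,195),red(t,240,285,150,190))
E
```

```text
time_s: 20.08
tool_pos: [0.583, 0.1923, 0.0522]
ee_rot: [0.045, 0.759, 0.648, -0.053]
force: [0.4, 0.4, -0.1]
opening: -0.0001
finger_force: 0.0
time_s: 21.2
tool_pos: [0.5786, 0.1622, 0.0531]
ee_rot: [0.045, 0.759, 0.648, -0.053]
force: [-0.0, 0.2, 0.4]
opening: 0.0001
finger_force: 0.0
(72, array([300.29166667, 169.80555556])) (12, array([258.25      , 167.41666667]))
```

```bash
python3 -m inch '[[[-0.004,0,0.0006,0,0,0],[-0.008,0,0.0011,0,0,0],[-0.012,0,0.0017,0,0,0],[-0.016,0,0.0022,0,0,0],[-0.02,0,0.0028,0,0,0],[-0.024,0,0.0034,0,0,0],[-0.028,0,0.0039,0,0,0],[-0.032,0,0.0045,0,0,0],[-0.036,0,0.005,0,0,0],[-0.04,0,0.0056,0,0,0],[-0.044,0,0.0062,0,0,0],[-0.048,0,0.0067,0,0,0]]]' 1; python3 - <<'E'
from h import *
s=snap("side");t=snap("top")
def red(d,u0,u1,v0,v1):
    c=d["pixels"].astype(int)[v0:v1,u0:u1];v,u=np.nonzero(c[:,:,2]-c[:,:,1]>50);return len(u),np.array([u.mean()+u0,v.mean()+v0])
print(red(s,285,335,150,205),red(t,240,300,150,190),r.observe()["force"])
E
```

```text
time_s: 22.8
tool_pos: [0.571, 0.1146, 0.0532]
ee_rot: [0.045, 0.759, 0.648, -0.053]
force: [1.3, 6.2, -0.0]
opening: -0.0002
finger_force: 3.0
(83, array([308.91566265, 176.90361446])) (0, array([nan, nan])) [ 0.85246551  2.28503784 -0.90667955]<stdin>:4: RuntimeWarning: Mean of empty slice.
  ret = ret.dtype.type(ret / rcount)
```

```bash
python3 -m inch '[[[-0.004,0,0.0006,0,0,0],[-0.008,0,0.0011,0,0,0],[-0.012,0,0.0017,0,0,0],[-0.016,0,0.0022,0,0,0],[-0.02,0,0.0028,0,0,0],[-0.024,0,0.0034,0,0,0],[-0.028,0,0.0039,0,0,0],[-0.032,0,0.0045,0,0,0],[-0.036,0,0.005,0,0,0],[-0.04,0,0.0056,0,0,0],[-0.044,0,0.0062,0,0,0],[-0.048,0,0.0067,0,0,0]]]' 1; python3 - <<'E'
from h import *
s=snap("side","s8")
c=s["pixels"].astype(int)[150:210,285:345];v,u=np.nonzero(c[:,:,2]-c[:,:,1]>50)
o=r.observe();uv=np.array([u.mean()+285,v.mean()+150]);O=np.array([.5381,-.0844]);a=np.radians(-99.04);D=np.array([[np.cos(a),np.sin(a)],[-np.sin(a),np.cos(a)]])
print(uv,len(u),"post infeed",D@(onz(s,uv,.068)[0][:2]-O),"tcp",D@(o["tool_pos"][:2]-O),o["force"])
E
```

```text
time_s: 24.4
tool_pos: [0.5634, 0.0665, 0.0532]
ee_rot: [0.045, 0.759, 0.648, -0.053]
force: [1.3, 4.8, -0.7]
opening: -0.0001
finger_force: 2.3
[317.94047619 184.4047619 ] 84 post infeed [-0.13801963  0.0004073 ] tcp [-0.15258788  0.00121352] [1.01906229 2.39689195 0.09693165]
```

```bash
python3 -m inch '[[[-0.004,0,0.0006,0,0,0],[-0.008,0,0.0011,0,0,0],[-0.012,0,0.0017,0,0,0],[-0.016,0,0.0022,0,0,0],[-0.02,0,0.0028,0,0,0],[-0.024,0,0.0034,0,0,0],[-0.028,0,0.0039,0,0,0],[-0.032,0,0.0045,0,0,0],[-0.036,0,0.005,0,0,0],[-0.04,0,0.0056,0,0,0],[-0.044,0,0.0062,0,0,0],[-0.048,0,0.0067,0,0,0]]]' 1
```

```text
time_s: 25.95
tool_pos: [0.5557, 0.0186, 0.0532]
ee_rot: [0.045, 0.759, 0.648, -0.053]
force: [1.9, 4.6, -2.0]
opening: -0.0001
finger_force: 2.1
```

```bash
python3 -m inch '[[[-0.002,0,0.0003,0,0,0],[-0.004,0,0.0006,0,0,0],[-0.006,0,0.0008,0,0,0],[-0.006,0,0.0008,0,0,0]]]' 1
```

```text
time_s: 26.45
tool_pos: [0.5548, 0.0127, 0.0533]
ee_rot: [0.045, 0.759, 0.648, -0.053]
force: [0.3, 1.2, -2.1]
opening: -0.0003
finger_force: 1.0
```

```bash
python3 -m inch '[[[-0.002,0,0.0003,0,0,0],[-0.004,0,0.0006,0,0,0],[-0.004,0,0.0006,0,0,0]]]' 1
```

```text
time_s: 26.82
tool_pos: [0.5542, 0.0088, 0.0533]
ee_rot: [0.045, 0.759, 0.648, -0.053]
force: [0.1, 3.1, -2.1]
opening: 0.0001
finger_force: 1.3
```

```bash
python3 -m inch '[[[-0.002,0,0.0003,0,0,0],[-0.004,0,0.0006,0,0,0],[-0.004,0,0.0006,0,0,0]]]' 1
```

```text
time_s: 27.2
tool_pos: [0.5535, 0.0046, 0.0533]
ee_rot: [0.045, 0.759, 0.648, -0.053]
force: [0.5, 1.8, -1.2]
opening: -0.0001
finger_force: 0.7
```

```bash
python3 -m inch '[[[-0.002,0,0.0003,0,0,0],[-0.004,0,0.0006,0,0,0],[-0.004,0,0.0006,0,0,0]]]' 1
```

```text
time_s: 27.58
tool_pos: [0.5529, 0.0006, 0.0532]
ee_rot: [0.045, 0.759, 0.648, -0.053]
force: [-0.2, -0.3, -0.4]
opening: 0.0001
finger_force: 0.0
```

```bash
python3 -m inch '[[[-0.0015,0,0.0002,0,0,0],[-0.003,0,0.0004,0,0,0],[-0.003,0,0.0004,0,0,0]]]' 1
```

```text
time_s: 27.95
tool_pos: [0.5524, -0.0022, 0.0532]
ee_rot: [0.045, 0.759, 0.648, -0.053]
force: [0.6, 0.4, -0.5]
opening: 0.0002
finger_force: 0.3
```

```bash
python3 -m inch '[[[-0.0015,0,0.0002,0,0,0],[-0.003,0,0.0004,0,0,0],[-0.003,0,0.0004,0,0,0]]]' 1
```

```text
time_s: 28.32
tool_pos: [0.552, -0.0052, 0.0533]
ee_rot: [0.045, 0.759, 0.648, -0.053]
force: [0.2, 1.1, -0.1]
opening: 0.0004
finger_force: 0.3
```

```bash
python3 -m inch '[[[-0.0015,0,0.0002,0,0,0],[-0.003,0,0.0004,0,0,0],[-0.003,0,0.0004,0,0,0]]]' 1
```

```text
time_s: 28.7
tool_pos: [0.5515, -0.0082, 0.0532]
ee_rot: [0.045, 0.759, 0.648, -0.053]
force: [0.1, 0.5, 0.3]
opening: -0.0001
finger_force: 0.3
```

```bash
python3 -m inch '[[[-0.0015,0,0.0002,0,0,0],[-0.003,0,0.0004,0,0,0],[-0.003,0,0.0004,0,0,0]]]' 1
```

```text
time_s: 29.08
tool_pos: [0.551, -0.0112, 0.0533]
ee_rot: [0.045, 0.759, 0.648, -0.053]
force: [-0.2, 1.2, -0.1]
opening: 0.0004
finger_force: 0.2
```

```bash
python3 -m inch '[[[-0.0015,0,0.0002,0,0,0],[-0.003,0,0.0004,0,0,0],[-0.003,0,0.0004,0,0,0]]]' 1
```

```text
time_s: 29.45
tool_pos: [0.5505, -0.0141, 0.0533]
ee_rot: [0.045, 0.759, 0.648, -0.053]
force: [0.7, 0.5, -0.9]
opening: 0.0004
finger_force: 0.2
```

```bash
python3 -m inch '[[[-0.0015,0,0.0002,0,0,0],[-0.003,0,0.0004,0,0,0],[-0.003,0,0.0004,0,0,0]]]' 1
```

```text
time_s: 29.82
tool_pos: [0.5501, -0.0171, 0.0533]
ee_rot: [0.045, 0.759, 0.648, -0.053]
force: [0.1, 0.3, -0.2]
opening: -0.0001
finger_force: 0.2
```

```bash
python3 - <<'E'
from h import *
s=snap("side","s9")
c=s["pixels"].astype(int)[150:225,285:365];v,u=np.nonzero(c[:,:,2]-c[:,:,1]>50)
o=r.observe();uv=np.array([u.mean()+285,v.mean()+150]);O=np.array([.5381,-.0844]);a=np.radians(-99.04);D=np.array([[np.cos(a),np.sin(a)],[-np.sin(a),np.cos(a)]])
print(uv,len(u),"post infeed",D@(onz(s,uv,.068)[0][:2]-O),"tcp",D@(o["tool_pos"][:2]-O),o["force"])
E
```

```text
[334.74358974 196.83333333] 78 post infeed [-0.05762872  0.0042979 ] tcp [-0.06833868  0.00122665] [-0.72766767  0.38268678 -1.73199369]
```

```bash
python3 -m inch '[[[-0.0015,0,0.0002,0,0,0],[-0.003,0,0.0004,0,0,0],[-0.003,0,0.0004,0,0,0]]]' 1
```

```text
time_s: 30.25
tool_pos: [0.5496, -0.0201, 0.0534]
ee_rot: [0.045, 0.759, 0.648, -0.053]
force: [0.8, 0.5, -0.3]
opening: 0.0003
finger_force: 0.3
```

```bash
python3 -m inch '[[[-0.0015,0,0.0002,0,0,0],[-0.003,0,0.0004,0,0,0],[-0.003,0,0.0004,0,0,0]]]' 1
```

```text
time_s: 30.62
tool_pos: [0.5491, -0.0231, 0.0534]
ee_rot: [0.045, 0.759, 0.648, -0.053]
force: [0.0, 0.5, -0.0]
opening: 0.0001
finger_force: 0.2
```

```bash
python3 -m inch '[[[-0.0015,0,0.0002,0,0,0],[-0.003,0,0.0004,0,0,0],[-0.003,0,0.0004,0,0,0]]]' 1
```

```text
time_s: 31.0
tool_pos: [0.5486, -0.0261, 0.0534]
ee_rot: [0.045, 0.759, 0.648, -0.053]
force: [-0.1, 1.6, -0.5]
opening: -0.0
finger_force: 0.2
```

```bash
python3 -m inch '[[[-0.0015,0,0.0002,0,0,0],[-0.003,0,0.0004,0,0,0],[-0.003,0,0.0004,0,0,0]]]' 1
```

```text
time_s: 31.38
tool_pos: [0.5481, -0.0291, 0.0534]
ee_rot: [0.045, 0.759, 0.648, -0.053]
force: [-0.0, 0.2, -0.3]
opening: -0.0002
finger_force: 0.2
```

```bash
python3 -m inch '[[[-0.0015,0,0.0002,0,0,0],[-0.003,0,0.0004,0,0,0],[-0.003,0,0.0004,0,0,0]]]' 1
```

```text
time_s: 31.75
tool_pos: [0.5477, -0.0321, 0.0534]
ee_rot: [0.045, 0.759, 0.648, -0.053]
force: [0.5, 0.3, -1.1]
opening: -0.0003
finger_force: 0.2
```

```bash
python3 -m inch '[[[-0.0015,0,0.0002,0,0,0],[-0.003,0,0.0004,0,0,0],[-0.003,0,0.0004,0,0,0]]]' 1
```

```text
time_s: 32.12
tool_pos: [0.5472, -0.0351, 0.0534]
ee_rot: [0.045, 0.759, 0.648, -0.053]
force: [0.8, 1.4, -0.9]
opening: -0.0002
finger_force: 0.2
```

```bash
python3 -m inch '[[[-0.0015,0,0.0002,0,0,0],[-0.003,0,0.0004,0,0,0],[-0.003,0,0.0004,0,0,0]]]' 1
```

```text
time_s: 32.5
tool_pos: [0.5467, -0.0377, 0.0535]
ee_rot: [0.045, 0.759, 0.648, -0.053]
force: [-0.0, 4.6, -0.7]
opening: -0.0003
finger_force: 2.3
```

```bash
python3 - <<'E'
from h import *
s=snap("side","s10");t=snap("top","t10")
c=s["pixels"].astype(int)[150:225,285:365];v,u=np.nonzero(c[:,:,2]-c[:,:,1]>50)
o=r.observe();uv=np.array([u.mean()+285,v.mean()+150]);O=np.array([.5381,-.0844]);a=np.radians(-99.04);D=np.array([[np.cos(a),np.sin(a)],[-np.sin(a),np.cos(a)]])
print(uv,len(u),u.min()+285,u.max()+285,v.min()+150,v.max()+150,"tcp",D@(o["tool_pos"][:2]-O),o["force"])
for x in(-.06,-.05,-.045,-.04,-.035,-.03):
    p=np.r_[O+D.T@[x+.175,0],.04,a];v_,u_=np.nonzero(sil(s,BASKET[2:],p)>.5);print(x,u_.mean(),v_.mean(),u_.min(),u_.max(),v_.min(),v_.max())
c=lambda d,u,v:cv2.resize(d["pixels"][v:v+72,u:u+72],(400,400),interpolation=2)
cv2.imwrite("pics/c10.png",np.hstack([c(s,300,160),c(t,270,145)]))
E
```

```text
[339.02941176 197.5       ] 34 336 342 194 201 tcp [-0.04741658  0.00121171] [ 0.53464159  5.40111326 -0.62522455]
-0.06 333.42477876106193 196.34513274336283 330 337 189 204
-0.05 335.4298245614035 198.2719298245614 332 339 190 206
-0.045 336.4035087719298 199.03508771929825 333 340 191 207
-0.04 337.44444444444446 199.82051282051282 334 341 192 208
-0.035 338.4786324786325 200.69230769230768 335 342 193 209
-0.03 339.5130434782609 201.56521739130434 336 343 194 209
```

View pics/c10.png

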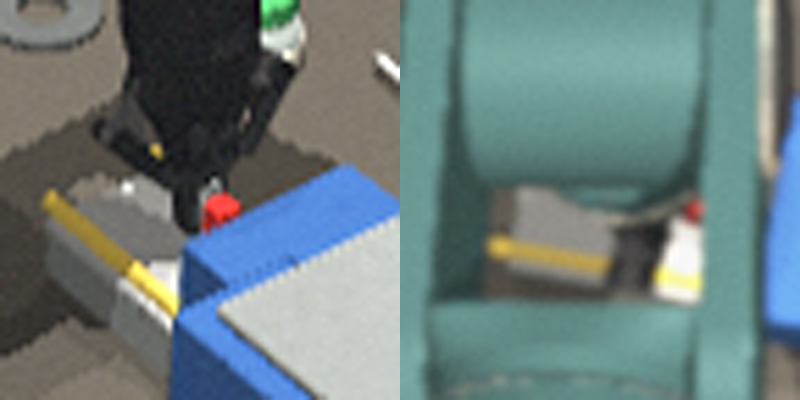

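The post is still under the fingers, at side (339,198), and the force has risen to 5 N, so the buffer is found. I'll press about 2.5 mm further and hold.

```bash
python3 -m inch '[[[-0.001,0,0.0001,0,0,0],[-0.002,0,0.0003,0,0,0],[-0.0025,0,0.0003,0,0,0],[-0.0025,0,0.0003,0,0,0],[-0.0025,0,0.0003,0,0,0],[-0.0025,0,0.0003,0,0,0]]]' 1
```

```text
time_s: 33.35
tool_pos: [0.5464, -0.0398, 0.0535]
ee_rot: [0.045, 0.759, 0.648, -0.053]
force: [0.8, 9.2, -0.1]
opening: 0.0003
finger_force: 4.6
```

```bash
python3 -m inch '[[[0,0,0,0,0,0],[0.0005,0,-0.0001,0,0,0],[0.001,0,-0.0001,0,0,0],[0.0015,0,-0.0002,0,0,0],[0.002,0,-0.0003,0,0,0],[0.0025,0,-0.0004,0,0,0],[0.003,0,-0.0004,0,0,0],[0.0035,0,-0.0005,0,0,0],[0.004,0,-0.0006,0,0,0],[0.0045,0,-0.0006,0,0,0],[0.005,0,-0.0007,0,0,0],[0.0055,0,-0.0008,0,0,0]]]' 1;  python3 -m inch '[[[0.0005,0,-0.0001,0,0,0],[0.001,0,-0.0001,0,0,0],[0.0015,0,-0.0002,0,0,0],[0.002,0,-0.0003,0,0,0],[0.003,0,-0.0004,0,0,0],[0.004,0,-0.0006,0,0,0],[0.005,0,-0.0007,0,0,0],[0.006,0,-0.0008,0,0,0]]]' 1; python3 -m inch '[[[0.005,0,-0.001,0,0,0],[0.015,0,-0.002,0,0,0],[0.03,0,-0.004,0,0,0],[0.05,0,-0.007,0,0,0],[0.06,0,-0.03,0,0,0],[0.06,0,-0.07,0,0,0],[0.06,0,-0.1,0,0,0],[0.06,0,-0.1,0,0,0],[0.06,0,-0.1,0,0,0]]]' 1
python3 - <<'E'
from h import *
s=snap("side","s11");t=snap("top","t11")
O=np.array([.5381,-.0844]);a=np.radians(-99.04);D=np.array([[np.cos(a),np.sin(a)],[-np.sin(a),np.cos(a)]])
c=s["pixels"].astype(int)[150:225,325:365];v,u=np.nonzero(c[:,:,2]-c[:,:,1]>50)
print("side",len(u),u.mean()+325,v.mean()+150,u.min()+325,u.max()+325,v.min()+150)
c=t["pixels"].astype(int)[160:205,285:345];v,u=np.nonzero(c[:,:,2]-c[:,:,1]>50)
if len(u):print("top",len(u),D@(onz(t,[u.mean()+285,v.mean()+160],.08)[0][:2]-O))
print(r.observe()["force"])
E
```

```text
time_s: 34.85
tool_pos: [0.5472, -0.0349, 0.0536]
ee_rot: [0.045, 0.759, 0.648, -0.053]
force: [-0.5, -0.2, 0.2]
opening: 0.0001
finger_force: 0.0
time_s: 35.85
tool_pos: [0.5482, -0.0289, 0.0535]
ee_rot: [0.045, 0.759, 0.648, -0.053]
force: [0.6, -1.0, 0.1]
opening: -0.0002
finger_force: 0.0
time_s: 36.98
tool_pos: [0.5595, 0.0442, 0.1434]
ee_rot: [0.045, 0.759, 0.648, -0.053]
force: [-0.1, 0.3, -0.7]
opening: -0.0001
finger_force: 0.0
side 39 338.71794871794873 197.46153846153845 336 342 194
top 30 [-0.03237881 -0.00068262]
[ 0.3011293   0.54594142 -0.41391609]
```

```bash
python3 -c "
from cell import r
print(r.job_done())"
```

```text
the job is handed in; nothing more can be done
None
```

The basket is in the washer and the job is handed in: it met the buffer at about 143 mm past the flap, was pressed with about 9 N (friction included) and released slowly, and stayed there. I did not see the flap itself shut; the tray's rear is about 98 mm past it, more than the 46 mm it needs to close.

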